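# Set the torque sleeve of the bench screwdriver

## Task

First swing the bench lamp aside, away from above the torque screwdriver, all the way to its stop on the left. Then set the screwdriver's scale sleeve to 7 (it is locked while down: pull it up along its slanted axis, turn it, and let it drop home into the notch) and let go. Leave the lamp aside, and the phones, tins, bottle and small screwdriver where they are.

Things in the scene. Friction and masses are not known exactly. Their poses are not given: they have to be found in the camera images.
- holder: aluminium holder fixed on the bench, base plate 140 x 90 x 12 mm, origin under it. A torque screwdriver (black handle 34 mm across) is clamped in it nose down, leaning 0.52 rad (30 deg) from vertical towards the holder's -x, roughly to the robot's right. The sleeve's foot lies at (-20, 0, 105) mm in this frame; its axis runs up along (-0.497, 0, 0.868).
- sleeve_grip (a point): point on the scale sleeve's axis at the height to grip. The sleeve is a ribbed steel cylinder, 42 mm in diameter, 44 mm long, at the screwdriver's upper end; this point is 30 mm above its foot, 14 mm below its flat top. z runs up along the sleeve's axis; x and y turn with the sleeve. A white pointer at its foot and a black line on its top, both along its -y, show the value set.
- scale_disc (a point): centre of the fixed black scale disc (72 mm in diameter) at the sleeve's foot; axes fixed like the holder's. White ticks 0 to 8 stand 22.5 deg apart on its higher half: 0 on the side away from the robot (holder -y), 4 at the highest point, 8 on the robot's side (holder +y). 0, 4 and 8 are long ticks, the others short.
- sleeve (a joint): setting of the scale sleeve, rad: value n is at n x 0.3927 (pi/8); 0 at scale 0, 2.749 at scale 7, end stops at 0 and 3.14 (scale 8). It grows turning anticlockwise seen from above, on top of the sleeve. With the sleeve down, notch teeth lock it; dropped near a value, it centres itself in that notch.
- lift (a joint): how far the sleeve is pulled up along its axis, m: 0 down and locked, stop at 0.009; it turns freely above 0.006. A spring of 4.5 to 9 N pulls it down.
- lamp_knob (a point): middle of the upright black knob (16 mm in diameter, 40 mm high, its top 18 mm above this point) on top of the blue lamp shade. The shade (90 mm across at its lower rim) reaches from 82 mm to 22 mm below this point; it hangs on a bar 6 mm in radius, 42 mm below this point, that runs horizontally to the post.
- lamp_hinge (a point): point on the lamp's upright hinge axis at the top of its post, beyond the holder, 230 mm from the knob's axis, 42 mm below the knob's middle. Post 18 mm in diameter on a round foot of 100 mm, 18 mm high.
- lamp_arm (a joint): angle of the lamp arm, rad: near 0 the shade hangs over the screwdriver; it grows as the shade swings to the robot's left (clockwise seen from above), to a stop at 1.15. It stays where it is left.
- phone: loose phone lying flat, 150 x 72 x 8 mm, origin under its centre; leave alone
- phone_open: loose phone without its glass, 150 x 72 x 8 mm, origin under its centre; leave alone
- screw_tin: loose open steel tray with four compartments, 70 x 55 x 22 mm, origin under its centre; leave alone
- bottle: loose small clear bottle, 40 mm in diameter, 100 mm high, origin under its centre; leave alone
- solder_tin: loose round flat tin, 50 mm in diameter, 22 mm high, origin under its centre; leave alone
- driver: loose small screwdriver lying on the bench, 150 mm long; leave alone
Mind the look-alikes: they are no part of the job. Of the things shaped like the holder, the aluminium one is meant.

How it is judged:
By the outcome, as a careful person would: the job done as asked, in the order asked, and still so for the second after the job is handed in, with the robot touching nothing.
It also fails if it takes over 64 s, if anything falls off the work surface, if the arm or the gripper's body presses on something with over 40 N, if the wrist force passes 120 N, or if a joint passes its speed limit or range.

## Robot

A 7-joint arm with a two-finger parallel gripper is mounted at the origin on the work surface. World frame = base frame: x ahead of the robot, y to its left, z up, the work surface at z = 0. Lengths are in m, angles in rad, forces in N, time in s.
With the tool pointing down it reaches from about 0.425 to 0.875 m from the base axis. Payload 8.4 kg.
Tool frame: the origin (TCP) lies at the very end of the fingers, on their centre line; the grasp point (between the pads) lies 19 mm behind it; z points along the fingers, y is the line along which they close (so a half turn about z gives the same grasp; the last joint's range is limited). The gripper opens to 85 mm and grips with 20 to 120 N. Pads are 22 mm wide; open, the fingers measure 114 mm over their backs; the gripper's body (76 mm by 85 mm) begins 54 mm behind the grasp point. The pads swing forward as they close: fully open they stand 13 mm farther back than shut.
Start: joints at [1.173, 0.333, 0.04, 1.465, -0.013, 1.343, -0.059], TCP at [0.191, -0.621, 0.231] pointing down, gripper open.
Joint ranges: [-2.58, 2.58], [-0.38, 2.09], [-1.3, 1.39], [0.25, 2.4], [-1.5, 4.64], [0.08, 2.09], [-2.65, 2.65]. Speed limits (rad/s): [2.22, 2.22, 2.79, 2.79, 3.14, 3.14, 3.14].

## Interface

Orientations are given as a unit quaternion [w, x, y, z].
In Python, from plant import robot gives the robot as it stands. The module is installed in compiled form; this text tells all that it offers. Calls block until the motion is done:
- robot.reach(position, orientation): joint-space move of the TCP to a pose.
- robot.move_straight(position, vel=0.15, ori=None, threshold=None): straight line of the TCP; ori=None keeps the orientation; vel is the mean speed in m/s. With threshold (N) it stops when the force on the tool has changed by that much, and returns True; else False.
- robot.move_j(angles): joint-space move.
- robot.move_gripper(opening, f_grip=None): finger opening in m; f_grip is the grip in N (None keeps the last); returns when the fingers have stopped.
- robot.hold(seconds).
- robot.solve_ik(position, orientation): joint angles nearest the present ones, or None.
- robot.read_camera(name): name is "side" or "top"; returns a dict with "frame" (400x640x3 uint8, red, green, blue), "fx", "fy", "cx", "cy" (pixels), "rvec" (rotation vector, rad) and "tvec" (3), from world to camera coordinates, as OpenCV has them. Camera axes: x right, y down, z forward; pixel columns grow to the right and rows downward; lengths in m; the calibration is good to about 2 mm. A picture is of the moment at which its call begins. There is no depth.
A pose or a line that the arm cannot do raises robot.Unreachable and nothing moves.
- robot.finish_job(): hands the job in; it is judged then, once.
Readings, each from a call of its own:
- robot.current_clock(): time.
- robot.current_joints(): joint angles.
- robot.current_dq(): joint speeds.
- robot.current_tau(): joint torques, N m.
- robot.current_tcp_pos(): TCP position.
- robot.current_orientation(): TCP orientation.
- robot.current_wrist_force(): force on the tool from outside, world axes, zero at the start.
- robot.current_ft_torque(): the same for the moment, N m.
- robot.current_opening(): finger opening in m.
- robot.current_gripper_force(): force on a finger pad.
Only numpy, scipy, OpenCV 4.12 (cv2) and the standard library are available. Lean on these libraries where they do the work, as an engineer would, in place of code of your own. Each camera call takes 0.05 s, during which the arm holds its last target. There are 200 camera calls.

## Working session

There is one attempt and no reset: what is moved stays moved. The work goes in short steps, each a Python script; the robot and the scene stay as the last script left them, time stands still between calls to the robot, and variables do not carry over. Pictures are saved under pics/ and viewed, at most 10 in all, crops included, and the job is handed in when it is done.

```bash
mkdir -p pics; python3 - <<'E'
from plant import robot
import cv2,numpy as np
for n in("side","top"):
    c=robot.read_camera(n); cv2.imwrite(f"pics/{n}0.png",c["frame"][:,:,::-1])
    R=cv2.Rodrigues(np.array(c["rvec"]))[0]; print(n,c["fx"],c["fy"],c["cx"],c["cy"],-R.T@np.array(c["tvec"]).ravel(),R[2])
E
```

```text
side 478.999350839285 478.999350839285 321.4364016812511 212.32964193889507 [-0.02092444  0.90101426  0.85749258] [ 0.43085349 -0.73458808 -0.52416183]
top 366.86875064448947 366.86875064448947 316.0534837983447 204.3904608899289 [ 0.46896506 -0.01323883  1.04025081] [ 0.05318304  0.01239872 -0.9985078 ]
```

View pics/side0.png

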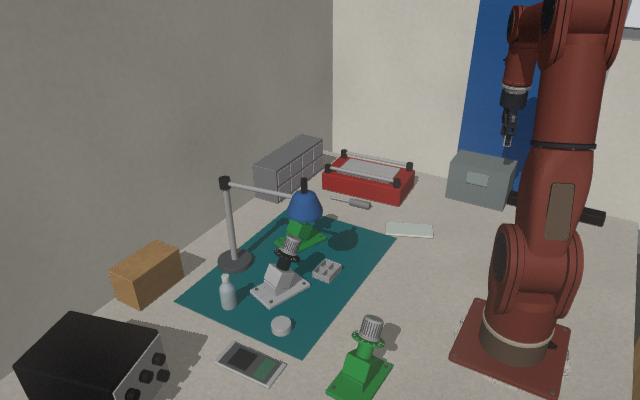

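View pics/top0.png

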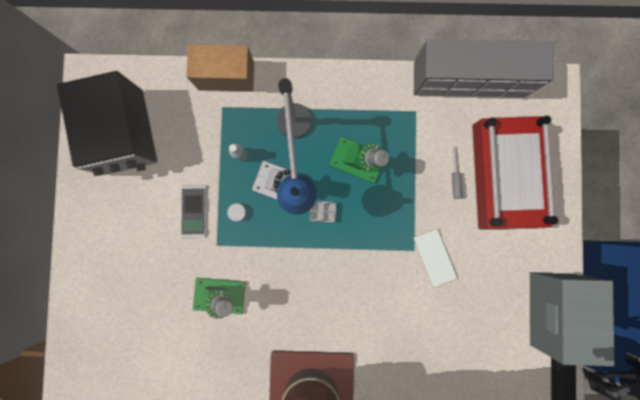

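The top view shows the lamp knob near (295,190), the hinge near (285,86) and the aluminium holder near (270,180). In the side view the knob is near (304,184), the hinge near (225,183) and the sleeve near (291,245). I'll zoom in to measure more closely.

```bash
python3 - <<'E'
import cv2
a=cv2.imread("pics/side0.png")[170:310,210:350]; b=cv2.imread("pics/top0.png")[75:215,240:380]
f=lambda i:cv2.resize(i,(400,400),interpolation=cv2.INTER_CUBIC)
a=f(a);b=f(b)
cv2.imwrite("pics/z0.png",cv2.hconcat([a,b]))
E
cat > h.py <<'E'
from plant import robot
import cv2,numpy as np
from scipy.spatial.transform import Rotation as Rn
def cam(n):
    c=robot.read_camera(n); K=np.array([[c["fx"],0,c["cx"]],[0,c["fy"],c["cy"]],[0,0,1]])
    return c["frame"],K,np.array(c["rvec"],float),np.array(c["tvec"],float).ravel()
def P(c): return c[1]@np.c_[cv2.Rodrigues(c[2])[0],c[3]]
def tri(s,t,ps,pt):
    X=cv2.triangulatePoints(P(s),P(t),np.array(ps,float),np.array(pt,float)).ravel(); return X[:3]/X[3]
def proj(c,X): return cv2.projectPoints(np.array(X,float).reshape(-1,1,3),c[2],c[3],c[1],None)[0].reshape(-1,2)
def onz(c,p,z):
    R=cv2.Rodrigues(c[2])[0]; o=-R.T@c[3]; d=R.T@np.linalg.inv(c[1])@np.array([*p,1.]); return o+d*(z-o[2])/d[2]
def quat(R): q=Rn.from_matrix(R).as_quat(); return [q[3],q[0],q[1],q[2]]
E
```

```text
(no output)
```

View pics/z0.png

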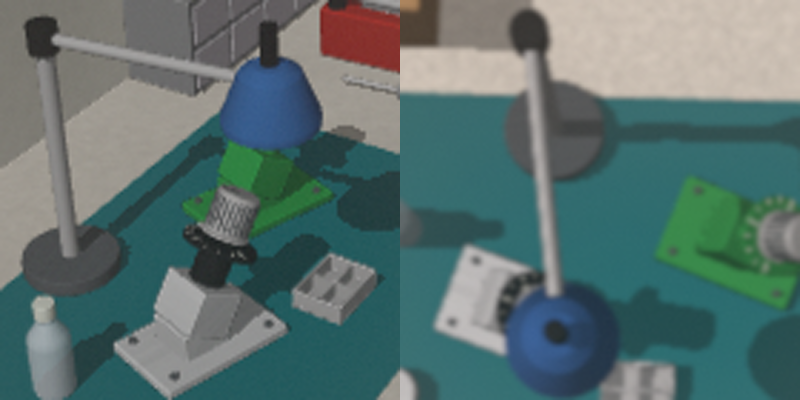

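```bash
python3 - <<'E'
from h import *
s=cam("side");t=cam("top")
S=lambda u,v:(210+u*.35,170+v*.35)
T=lambda u,v:(240+(u-400)*.35,75+v*.35)
k=tri(s,t,S(268.5,24),T(557,332)); h=tri(s,t,S(42,30),T(529,32))
print("knobtop",k,"hinge",h,"d",np.hypot(*(k-h)[:2]))
print("plate side",[onz(s,S(*p),.012).round(4) for p in((115,347),(175,395),(288,325))])
print("plate top",[onz(t,T(*p),.012).round(4) for p in((467,245),(435,325))])
print("sleeve foot/top side", s[0].shape)
E
```

```text
knobtop [0.53253345 0.03803804 0.32330813] hinge [0.76013878 0.06859547 0.2733643 ] d 0.2296474331295107
plate side [array([0.6381, 0.1561, 0.012 ]), array([0.5521, 0.1814, 0.012 ]), array([0.514 , 0.0499, 0.012 ])]
plate top [array([0.6435, 0.1516, 0.012 ]), array([0.5633, 0.1805, 0.012 ])]
sleeve foot/top side (400, 640, 3)
```

```bash
cat >> h.py <<'E'
H=np.array([0.7601,0.0686]); K0=np.array([0.5325,0.0380])
def lampose(d,z,sgn,lead=0.0):
    a=np.arctan2(*(K0-H)[::-1])-d
    r=np.array([np.cos(a),np.sin(a)]); tan=np.array([r[1],-r[0]])   # clockwise tangent
    p=H+.23*r+lead*tan
    y=sgn*np.array([*tan,0]); zz=np.array([0,0,-1.]); x=np.cross(y,zz)
    return [*p,z],quat(np.c_[x,y,zz])
E
python3 - <<'E'
from h import *
p=np.array(robot.current_tcp_pos()); print(p)
for s in(1,-1):
    print(s,[None if (q:=robot.solve_ik(*lampose(d,z,s))) is None else np.round(q,2) for d,z in((0,.42),(0,.298),(.6,.298),(1.3,.298))])
E
```

```text
[ 0.19127968 -0.62094403  0.23079058]
1 [array([ 0.58,  0.13, -0.82,  1.37,  0.09,  1.68,  1.48]), array([ 0.6 ,  0.14, -0.83,  1.61,  0.1 ,  1.44,  1.47]), array([ 0.44,  0.31, -1.01,  1.5 ,  0.26,  1.48,  0.53]), array([ 0.12,  0.68, -1.07,  1.09,  0.58,  1.66, -0.37])]
-1 [array([ 0.56,  0.12, -0.79,  1.37,  0.09,  1.68, -1.66]), array([ 0.57,  0.13, -0.79,  1.61,  0.09,  1.44, -1.66]), array([ 0.48,  0.33, -1.07,  1.49,  0.29,  1.49, -2.63]), None]
```

```bash
python3 - <<'E'
from h import *
p=np.array(robot.current_tcp_pos())
robot.move_straight(p+[0,0,.17],vel=.25)
robot.reach(*lampose(0,.42,1))
robot.move_gripper(.034)
print(robot.current_opening(),robot.current_clock())
pos,o=lampose(0,.298,1)
print(robot.move_straight(pos,vel=.12,ori=o,threshold=6))
print("F",np.round(robot.current_wrist_force(),2),np.round(robot.current_tcp_pos(),4))
for d in np.arange(.15,1.46,.1):
    pos,o=lampose(d,.298,1)
    c=robot.move_straight(pos,vel=.12,ori=o,threshold=14)
    print(round(d,2),c,np.round(robot.current_wrist_force(),1))
    if c: break
v=np.array(robot.current_tcp_pos())[:2]-H; print("delta",np.arctan2(*(K0-H)[::-1])-np.arctan2(v[1],v[0])%(2*np.pi)+2*np.pi, np.hypot(*v),robot.current_clock())
t=cam("top");s=cam("side")
cv2.imwrite("pics/l1.png",cv2.vconcat([t[0],s[0]])[:,:,::-1][:, :][50:450])
E
```

```text
0.03388925841293567 4.2
False
F [-0.12 -0.16  0.64] [0.5325 0.0381 0.2988]
0.15 False [-0.1 -0.6 -0.3]
0.25 False [ 0.8  0.2 -0.3]
0.35 False [ 0.3 -1.1  0.5]
0.45 False [ 0.1 -0.8  0.2]
0.55 False [-0.2 -0.7  0.3]
0.65 False [-0.2 -0.3  0.3]
0.75 False [-0.9  0.7 -0.2]
0.85 False [-0.6 -1.  -1.1]
0.95 False [-0.6 -0.   0.2]
1.05 False [-0.5 -0.  -0. ]
1.15 True [-11.1  -8.4   5.9]
delta 1.1042164746683945 0.2285088015401084 9.1
```

View pics/l1.png

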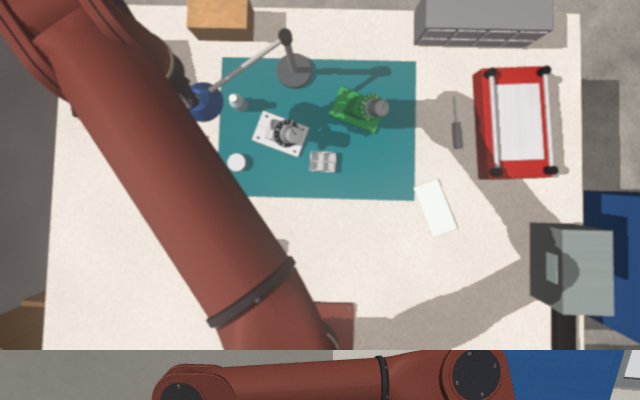

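The lamp is now at the left near (203,152), pressed against its stop by a force opposing the tangent. The sleeve is visible near (290,182). I'll release the knob, clear the arm and look again.

```bash
python3 - <<'E'
from h import *
p=np.array(robot.current_tcp_pos()); tan=np.array([.83,.56,0])
robot.move_straight(p-.008*tan,vel=.08); print(np.round(robot.current_wrist_force(),1))
q=np.array(robot.current_tcp_pos()); robot.move_straight(q+[0,0,.1],vel=.2)
robot.reach([.42,-.35,.42],[0,1,0,0])
robot.move_gripper(.085)
t=cam("top");s=cam("side")
np.savez("c.npz",**{f"{n}{i}":v for n,c in(("s",s),("t",t)) for i,v in enumerate(c)})
f=lambda i:cv2.resize(i,(400,400),interpolation=cv2.INTER_CUBIC)[:,:,::-1]
cv2.imwrite("pics/l2.png",cv2.hconcat([f(s[0][220:320,235:335]),f(t[0][140:220,240:320])]))
cv2.imwrite("pics/l3.png",cv2.hconcat([f(s[0][130:330,180:380]),f(t[0][60:260,170:370])]))
print(robot.current_clock())
E
```

```text
[-0.   0.1 -0.1]
13.05
```

View pics/l2.png

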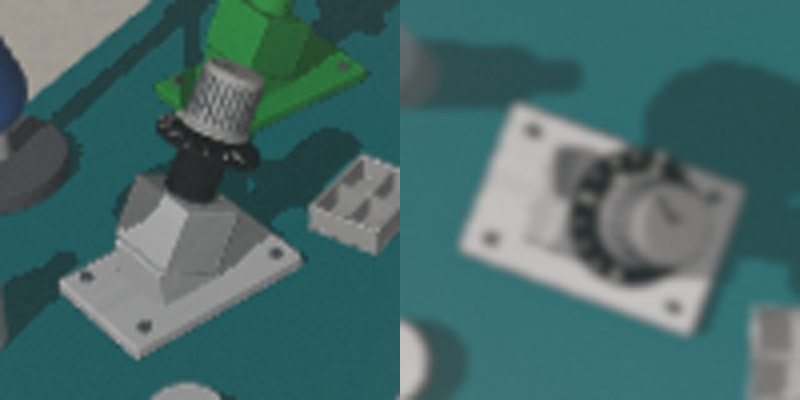

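View pics/l3.png

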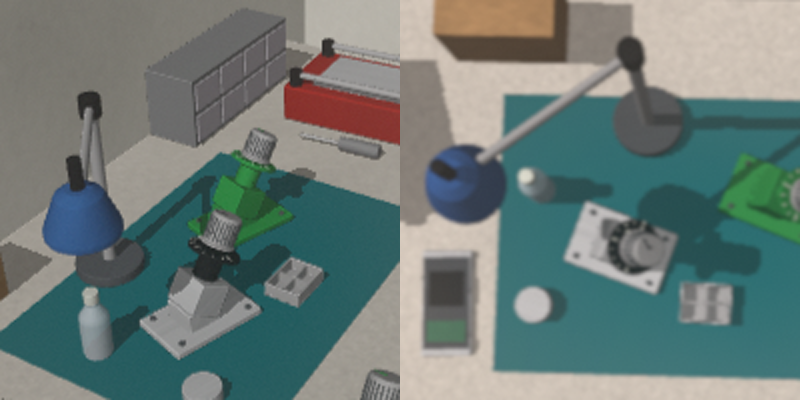

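Lamp shade is aside at the left, (435,170) in the overview crop. The holder's plate corners are all visible in the top crop at (515,102), (745,190), (690,337) and (460,247). The black line on the sleeve top runs up-left from about (680,220) to (655,197), so the value set is around 2. Next I'll fit the holder pose.

```bash
python3 - <<'E'
from h import *
from scipy.optimize import least_squares
d=np.load("c.npz"); s=[d[f"s{i}"] for i in range(4)]; t=[d[f"t{i}"] for i in range(4)]
T=lambda u,v:(240+(u-400)*.2-.4,140+v*.2-.4); S=lambda u,v:(235+u*.25-.375,220+v*.25-.375)
z=.012;ax=np.array([-.497,0,.868]);foot=np.array([-.02,0,.105])
# corners in holder frame: +x is image-left, +y toward robot (image down)
C={k:np.array([a*.07,b*.045,z]) for k,(a,b) in dict(pm=(1,-1),mm=(-1,-1),mp=(-1,1),pp=(1,1)).items()}
top=foot+.044*ax
obs=[(t,T(515,102),C['pm']),(t,T(745,188),C['mm']),(t,T(692,335),C['mp']),(t,T(460,247),C['pp']),
 (s,S(62,280),C['pm']),(s,S(138,355),C['pp']),(s,S(303,260),C['mp']),(s,S(232,73),top),(t,T(672,228),top)]
def W(p,X): c,q=np.cos(p[2]),np.sin(p[2]); return np.array([p[0]+c*X[0]-q*X[1],p[1]+q*X[0]+c*X[1],X[2]])
f=lambda p:np.concatenate([proj(c,W(p,X))[0]-px for c,px,X in obs])
r=least_squares(f,[.57,.1,1.29],loss='soft_l1'); p=r.x
print("pose",p.round(4)); print(f(p).reshape(-1,2).round(1))
e=np.array([.868,0,.497]) # uphill dir in disc plane
for n in range(9):
    a=n*np.pi/8; dirn=np.array([0,-1,0])*np.cos(a)+e*np.sin(a)
    print(n,((proj(t,W(p,top+.018*dirn))[0]-[240-.4,140-.4])/.2+[400,0]).round(0),((proj(t,W(p,foot+.036*dirn))[0]-[240-.4,140-.4])/.2+[400,0]).round(0),((proj(s,W(p,foot+.024*dirn))[0]-[235,220])/.25).round(0))
print("topc",((proj(t,W(p,top))[0]-[239.6,139.6])/.2+[400,0]))
np.save("pose.npy",p)
f2=lambda i:cv2.resize(i,(400,400),interpolation=cv2.INTER_CUBIC)[:,:,::-1]
cv2.imwrite("pics/z3.png",cv2.hconcat([f2(s[0][230:265,270:305]),f2(t[0][165:200,270:305])]))
E
```

```text
pose [0.5791 0.1007 1.2363]
[[ 0.7  0.4]
 [ 0.9  0.5]
 [ 0.2  0.9]
 [ 0.2  1.1]
 [-0.9  0.2]
 [-0.3 -1.1]
 [ 0.7 -0.9]
 [-2.   2.9]
 [-3.2 -1.2]]
0 [669. 188.] [647. 150.] [177. 128.]
1 [656. 185.] [622. 145.] [168. 128.]
2 [643. 188.] [597. 150.] [164. 131.]
3 [632. 197.] [575. 166.] [165. 136.]
4 [625. 209.] [561. 189.] [172. 142.]
5 [622. 223.] [556. 217.] [182. 149.]
6 [625. 237.] [561. 244.] [195. 154.]
7 [632. 249.] [576. 266.] [209. 159.]
8 [643. 256.] [597. 281.] [221. 161.]
topc [656.16441405 222.01523278]
```

View pics/z3.png

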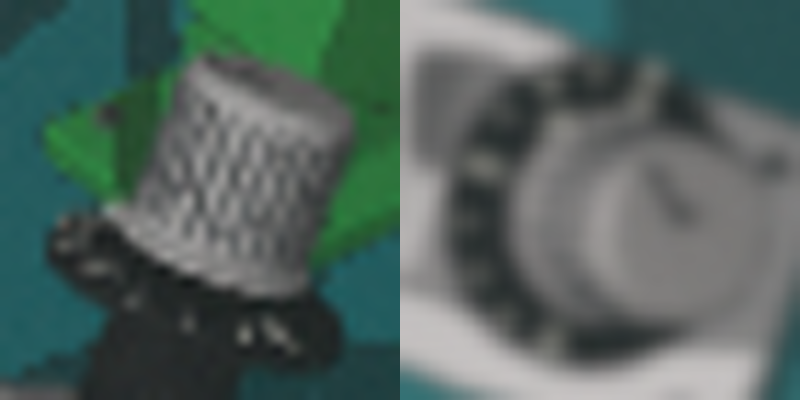

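```bash
python3 - <<'E'
from h import *
from scipy.optimize import least_squares
d=np.load("c.npz"); s=[d[f"s{i}"] for i in range(4)]; t=[d[f"t{i}"] for i in range(4)]
yaw=np.load("pose.npy")[2]
ax=np.array([-.497,0,.868]);foot=np.array([-.02,0,.105]);top=foot+.044*ax
Z=lambda u,v,o:np.array([o[0]-.5+.04375+u*.0875,o[1]-.5+.04375+v*.0875]);so=(270,230);to=(270,165)
e=np.array([.868,0,.497])
D=lambda n:np.array([0,-1,0])*np.cos(n*np.pi/8)+e*np.sin(n*np.pi/8)
obs=[(s,Z(270,92,so),top),(t,Z(284,232,to),top),(t,(Z(250,80,to)+Z(155,340,to))/2,foot),(s,Z(195,290,so),foot)]
def W(p,X): c,q=np.cos(yaw),np.sin(yaw); return np.array([p[0]+c*X[0]-q*X[1],p[1]+q*X[0]+c*X[1],X[2]+p[2]])
f=lambda p:np.concatenate([proj(c,W(p,X))[0]-px for c,px,X in obs])
for fixz in(0,1):
    g=(lambda p:f([p[0],p[1],0])) if fixz else f
    r=least_squares(g,[.57,.1,0]); p=r.x.copy(); 
    if fixz:p[2]=0
    print("pose",p.round(4),f(p).reshape(-1,2).round(1).tolist(),"plate off",np.load("pose.npy")[:2]-p[:2])
np.save("pose2.npy",[p[0],p[1],yaw])
un=lambda px,o:((px-np.array(o)+.5-.04375)/.0875).astype(int)
f2=lambda i:cv2.resize(i,(400,400),interpolation=cv2.INTER_CUBIC)[:,:,::-1].copy()
A=f2(s[0][230:265,270:305]);B=f2(t[0][165:200,270:305])
for im,c,o in((A,s,so),(B,t,to)):
    for th in range(0,360,5):
        a=th*8/180
        cv2.circle(im,un(proj(c,W(p,foot+.036*D(a)))[0],o),1,(0,255,255),-1)
        cv2.circle(im,un(proj(c,W(p,top+.021*D(a)))[0],o),1,(255,0,255),-1)
    for n in (1,2,3,8):
        cv2.line(im,un(proj(c,W(p,foot+.032*D(n)))[0],o),un(proj(c,W(p,foot+.036*D(n)))[0],o),(0,0,255),1)
        cv2.line(im,un(proj(c,W(p,top+.016*D(n)))[0],o),un(proj(c,W(p,top+.021*D(n)))[0],o),(0,0,255),1)
cv2.imwrite("pics/z4.png",cv2.hconcat([A,B]))
E
```

```text
pose [0.5776 0.0921 0.002 ] [[-0.3, 1.1], [-0.1, -0.2], [0.1, 0.3], [0.3, -1.1]] plate off [0.0014759  0.00867026]
pose [0.5781 0.0916 0.    ] [[-0.3, 1.6], [0.1, -0.4], [0.3, 0.2], [0.2, -0.6]] plate off [0.00098089 0.00913302]
```

View pics/z4.png

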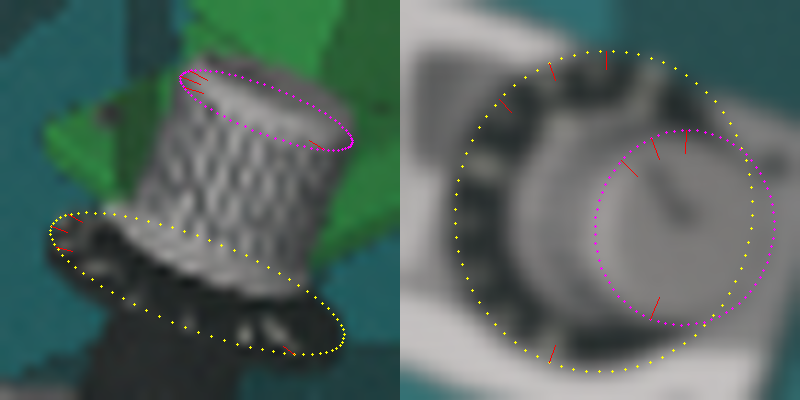

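The fitted overlay matches disc and sleeve, and the black line and white pointer sit at 2. So I need a turn of +5 notches, and I'll scan wrist angles for it.

```bash
cat >> h.py <<'E'
pz=np.load("pose2.npy"); Rh=Rn.from_euler('z',pz[2]).as_matrix()
AX=Rh@np.array([-.497,0,.868]); AX/=np.linalg.norm(AX)
GR=np.array([pz[0],pz[1],.001])+Rh@np.array([-.02,0,.105])+.030*AX
U=np.cross(Rh[:,1],AX); U/=np.linalg.norm(U)   # holder-ish x in disc plane
V=np.cross(AX,U)
def gpose(phi,lift,off=np.zeros(3)):
    y=np.cos(phi)*U+np.sin(phi)*V; z=-AX; x=np.cross(y,z)
    return list(GR+lift*AX-.019*AX+off),quat(np.c_[x,y,z])
E
python3 - <<'E'
from h import *
print(GR,AX,robot.current_clock())
for k in range(0,360,15):
    q=robot.solve_ik(*gpose(np.radians(k),.0)); q2=robot.solve_ik(*gpose(np.radians(k),.12))
    print(k,None if q is None else np.round(q,2), q2 is not None)
E
```

```text
[0.56663085 0.05863154 0.13203436] [-0.16312017 -0.46935477  0.86781214] 13.05
0 [ 0.42  0.25 -0.34  1.95 -0.55  0.91  1.66] True
15 [ 0.33  0.24 -0.24  1.95 -0.58  0.92  1.95] True
30 [ 1.03  0.44 -1.08  1.92 -0.15  0.84  1.87] True
45 [ 1.03  0.44 -1.08  1.92 -0.15  0.84  2.13] True
60 [ 1.03  0.44 -1.08  1.92 -0.15  0.84  2.4 ] True
75 [ 1.12  0.52 -1.22  1.92  0.    0.84  2.54] False
90 [-0.88  0.48  1.22  2.   -1.07  1.23 -2.65] False
105 [-0.6   0.29  0.82  1.99 -0.86  1.06 -2.54] True
120 [ 0.55  0.27 -0.49  1.94 -0.49  0.89 -2.57] True
135 [ 0.57  0.27 -0.52  1.94 -0.48  0.89 -2.32] True
150 [ 0.59  0.27 -0.53  1.94 -0.48  0.89 -2.06] True
165 [ 0.6   0.28 -0.55  1.94 -0.47  0.89 -1.8 ] True
180 [ 0.62  0.28 -0.57  1.94 -0.46  0.88 -1.55] True
195 [ 0.63  0.28 -0.59  1.93 -0.46  0.88 -1.29] True
210 [ 0.65  0.28 -0.6   1.93 -0.45  0.88 -1.03] True
225 [ 0.65  0.29 -0.61  1.93 -0.45  0.88 -0.77] True
240 [ 0.65  0.29 -0.61  1.93 -0.45  0.88 -0.51] True
255 [ 0.65  0.28 -0.6   1.93 -0.45  0.88 -0.25] True
270 [ 0.63  0.28 -0.58  1.94 -0.46  0.88  0.02] True
285 [ 0.61  0.28 -0.55  1.94 -0.47  0.89  0.29] True
300 [ 0.57  0.27 -0.51  1.94 -0.49  0.89  0.56] True
315 [ 0.55  0.27 -0.49  1.94 -0.49  0.89  0.83] True
330 [ 0.5   0.26 -0.43  1.94 -0.51  0.9   1.11] True
345 [ 0.46  0.25 -0.38  1.94 -0.53  0.9   1.39] True
```

```bash
python3 - <<'E'
from h import *
a=np.pi
robot.reach(*gpose(a,.12))
pos,o=gpose(a,0)
print(robot.move_straight(pos,vel=.1,ori=o,threshold=6),robot.current_clock())
f0=np.array(robot.current_wrist_force())
B=np.c_[U,V,AX]
robot.move_gripper(.0,f_grip=30)
print("open",robot.current_opening(),"F(U,V,AX)",(B.T@(np.array(robot.current_wrist_force())-f0)).round(2))
p=np.array(robot.current_tcp_pos()); print("tcp err",(B.T@(p-pos)).round(4),robot.current_clock())
E
```

```text
False 15.9667
open 0.041029782710156705 F(U,V,AX) [1.64 2.1  4.46]
tcp err [ 0.0005 -0.0002  0.0003] 16.4333
```

```bash
python3 - <<'E'
from h import *
B=np.c_[U,V,AX]; F=lambda:(B.T@np.array(robot.current_wrist_force())).round(1)
robot.move_gripper(.0,f_grip=60); print(F())
a=np.pi; pos,o=gpose(a,.0078)
print(robot.move_straight(pos,vel=.02,ori=o,threshold=30),"lift F",F(),np.round((np.array(robot.current_tcp_pos())-gpose(a,0)[0])@AX,4))
for k in range(1,6):
    pos,o=gpose(a+k*np.pi/8,.0078)
    c=robot.move_straight(pos,vel=.02,ori=o,threshold=25)
    print(k,c,F(),"tq",round(float(np.array(robot.current_ft_torque())@AX),2),"lift",np.round((np.array(robot.current_tcp_pos())-gpose(a,0)[0])@AX,4),robot.current_clock())
    if c: break
E
```

```text
[2.8 2.2 5.8]
True lift F [  1.6  -5.8 -10.1] 0.0046
1 True [ 2.  -6.5 -9.4] tq -0.01 lift 0.0045 17.3417
```

```bash
cat >> h.py <<'E'
B=np.c_[U,V,AX]; F=lambda:(B.T@np.array(robot.current_wrist_force())).round(1)
def state():
    q=np.array(robot.current_orientation()); R=Rn.from_quat(q[[1,2,3,0]]).as_matrix()
    p=B.T@(np.array(robot.current_tcp_pos())-gpose(0,0)[0])
    print("phi",round(np.degrees(np.arctan2(R[:,1]@V,R[:,1]@U))%360,2),"p",p.round(4),"F",F(),"tq",(B.T@np.array(robot.current_ft_torque())).round(2),"op",round(robot.current_opening(),4),"t",robot.current_clock())
E
python3 - <<'E'
from h import *
state()
for l in (.0055,.0068,.0078):
    pos,o=gpose(np.pi,l); c=robot.move_straight(pos,vel=.01,ori=o,threshold=40); print(l,c); state()
E
```

```text
phi 195.86 p [0.001  0.     0.0045] F [ 2.  -6.5 -9.4] tq [-1.39  0.21 -0.01] op 0.0405 t 17.3417
0.0055 False
phi 180.0 p [ 0.0004 -0.0001  0.0048] F [  2.3  -4.8 -10.7] tq [-1.07  0.02 -0.  ] op 0.0405 t 17.7583
0.0068 False
phi 180.02 p [0.0004 0.0001 0.005 ] F [  2.1 -11.1 -26.3] tq [-2.53  0.03 -0.03] op 0.0403 t 18.0417
0.0078 False
phi 180.03 p [0.0004 0.0002 0.0052] F [  1.7 -16.  -37.7] tq [-3.51  0.05  0.  ] op 0.0399 t 18.2917
```

```bash
python3 - <<'E'
from h import *
for k in range(0,31,1):
    pos,o=gpose(np.pi+np.radians(k*3.75),.0058); robot.move_straight(pos,vel=.01,ori=o)
    if k%3==0: state()
    if np.abs(F()).max()>45 or abs((B.T@np.array(robot.current_ft_torque()))[2])>1.0: print("STOP",k); state(); break
E
```

```text
phi 180.02 p [ 0.0004 -0.0001  0.0048] F [  3.   -6.3 -13.3] tq [-1.41  0.   -0.03] op 0.0403 t 18.6417
phi 191.32 p [0.0008 0.     0.0048] F [  3.6  -6.1 -13. ] tq [-1.38 -0.23  0.02] op 0.0405 t 19.3917
phi 202.58 p [0.0011 0.0001 0.0048] F [  4.5  -5.7 -15.1] tq [-1.29 -0.44  0.02] op 0.0406 t 20.1417
phi 213.84 p [0.0013 0.0002 0.0048] F [  5.1  -5.3 -13.2] tq [-1.1  -0.67  0.01] op 0.04 t 20.8917
phi 225.11 p [0.0016 0.0004 0.0048] F [  5.7  -2.9 -11.7] tq [-0.9  -0.86  0.04] op 0.0401 t 21.6417
phi 236.36 p [0.0018 0.0007 0.0048] F [  6.4  -3.4 -10.2] tq [-0.7  -0.99 -0.01] op 0.0402 t 22.3917
phi 247.62 p [0.002  0.001  0.0047] F [  7.5  -1.3 -10.2] tq [-0.44 -1.06  0.  ] op 0.0406 t 23.1417
phi 258.88 p [0.0021 0.0013 0.0046] F [  6.9  -0.3 -10.2] tq [-0.28 -1.13  0.03] op 0.0405 t 23.8917
phi 270.13 p [0.0021 0.0016 0.0045] F [  6.8  -0.2 -10.2] tq [-0.05 -1.19  0.03] op 0.0405 t 24.6417
phi 281.38 p [0.002  0.0019 0.0044] F [  7.5   0.8 -10.7] tq [ 0.13 -1.16  0.02] op 0.0405 t 25.3917
phi 292.63 p [0.002  0.0022 0.0043] F [ 7.9  1.9 -9.8] tq [ 0.32 -1.08  0.02] op 0.0403 t 26.1417
```

```bash
python3 - <<'E'
from h import *
a=np.pi+5*np.pi/8
for l in (.003,.0015,0.,-.0005):
    pos,o=gpose(a,l); c=robot.move_straight(pos,vel=.01,ori=o,threshold=15); state()
    if c: break
robot.move_gripper(.085); state()
pos,o=gpose(a,.12); robot.move_straight(pos,vel=.15,ori=o)
robot.reach([.42,-.35,.42],[0,1,0,0])
t=cam("top");s=cam("side")
W=lambda X:np.array([pz[0],pz[1],.001])+Rh@X
D=lambda n:np.array([0,-1,0])*np.cos(n*np.pi/8)+np.array([.868,0,.497])*np.sin(n*np.pi/8)
foot=np.array([-.02,0,.105]);top=foot+.044*np.array([-.497,0,.868])
un=lambda px,o:((px-np.array(o)+.5-.04375)/.0875).astype(int)
f2=lambda i:cv2.resize(i,(400,400),interpolation=cv2.INTER_CUBIC)[:,:,::-1].copy()
so=(270,230);to=(270,165)
A=f2(s[0][230:265,270:305]);Bm=f2(t[0][165:200,270:305])
for im,c,o in((A,s,so),(Bm,t,to)):
    for n in (0,4,6,7,8):
        for b,r0,r1 in((foot,.036,.039),(top,.019,.022)):
            cv2.line(im,un(proj(c,W(b+r0*D(n)))[0],o),un(proj(c,W(b+r1*D(n)))[0],o),(0,0,255) if n!=7 else (0,255,255),1)
cv2.imwrite("pics/z5.png",cv2.hconcat([A,Bm])); cv2.imwrite("pics/top5.png",t[0][:,:,::-1])
d=np.load("c.npz")
print("top changed px",[ (x,y) for y in range(0,400,20) for x in range(0,640,20) if np.abs(t[0][y:y+20,x:x+20].astype(int)-d["t0"][y:y+20,x:x+20]).max()>40])
E
```

```text
phi 292.61 p [0.002  0.0022 0.0016] F [ 7.6  2.  -8.2] tq [ 0.38 -1.1   0.01] op 0.0407 t 26.575
phi 292.6 p [0.0021 0.0023 0.0005] F [2.4 1.4 5.3] tq [ 0.26  0.06 -0.  ] op 0.0403 t 26.7917
phi 292.58 p [0.0019 0.0025 0.0002] F [ 0.5 -0.2 -0.1] tq [ 0.02  0.54 -0.01] op 0.085 t 27.3
top changed px [(280, 160), (560, 220), (620, 220), (500, 240), (520, 240), (540, 240), (560, 240), (580, 240), (600, 240), (620, 240), (480, 260), (520, 260), (560, 260), (580, 260), (580, 280), (600, 320), (620, 320), (380, 340), (400, 340), (580, 340), (600, 340), (340, 360), (360, 360), (380, 360), (400, 360), (420, 360), (440, 360), (460, 360), (480, 360), (500, 360), (520, 360), (540, 360), (580, 360), (600, 360), (620, 360), (280, 380), (500, 380), (520, 380), (540, 380), (600, 380), (620, 380)]
```

View pics/z5.png

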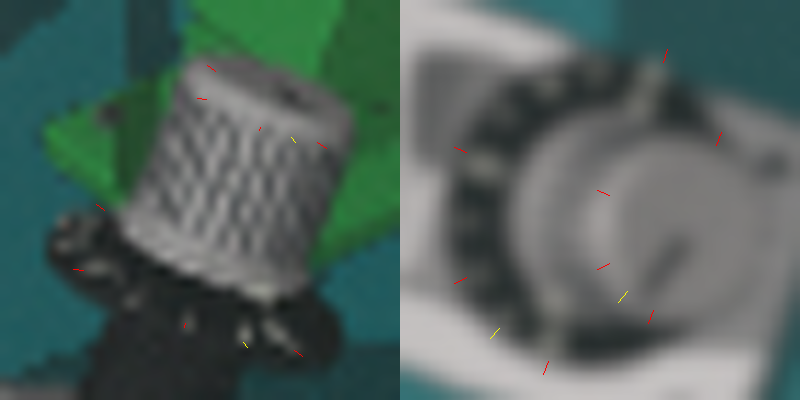

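The line now points down-left, from (690,245) to (648,292), and the pointer is near (265,292) in the side crop. By eye that could be 7 or 8, so I'll settle it numerically from before/after differences.

```bash
python3 - <<'E'
from h import *
from scipy.optimize import least_squares
d=np.load("c.npz"); t=cam("top");s=cam("side")
def diff(a,b,x0,y0,x1,y1):
    D=a[y0:y1,x0:x1].astype(float).mean(2)-b[y0:y1,x0:x1].astype(float).mean(2); return D
# average several frames after to reduce noise
ts=np.mean([cam("top")[0].astype(float) for _ in range(6)],0); ss=np.mean([cam("side")[0].astype(float) for _ in range(6)],0)
Dt=ts.mean(2)-d["t0"].astype(float).mean(2); Ds=ss.mean(2)-d["s0"].astype(float).mean(2)
np.set_printoptions(linewidth=220)
print("top diff rows 170-199, cols 276-302"); print(Dt[170:200,276:303].round().astype(int))
print("side after-before rows 245-265 cols 276-302"); print(Ds[244:264,278:302].round().astype(int))
W=lambda X:np.array([pz[0],pz[1],.001])+Rh@X
ax=np.array([-.497,0,.868])
Dn=lambda n:np.array([0,-1,0])*np.cos(n*np.pi/8)+np.array([.868,0,.497])*np.sin(n*np.pi/8)
foot=np.array([-.02,0,.105])
for n in(2,3,7,8):
    print(n,"line mid",proj(t,W(foot+.044*ax+.012*Dn(n)))[0].round(1),[ (h,r,proj(t,W(foot+h*ax+r*Dn(n)))[0].round(1).tolist(),proj(s,W(foot+h*ax+r*Dn(n)))[0].round(1).tolist()) for h,r in((.001,.024),(.004,.023))])
E
```

```text
top diff rows 170-199, cols 276-302
[[  0   1   0   0   0   1  -1   0   0   0   0   0   0   0   0  -1   1   0  -1   0   0   1   1   1   0   0   0]
 [  1   0   0   0   0   0   0   0   0   1   0   0   0   1   0   0   0   0   1   0   0   0   0   0   0  -1  -1]
 [  0   0   0  -1   1   1   0   0   0   1   1   0   0   0  -1   0   0   0  -1   0   0   1   0   0  -1  -1   0]
 [  2   0   0  -1   0   0  -2  -4  -5  -2   0   0   0   0   1  -1   0   0   0   0   0  -1   0   0   0   0   0]
 [  1   0  -1   0   1  -4 -16 -28 -25 -11  -3  -2  -2   0   1   0  -1  -1   0  -1   0   1   0   0   0   0   0]
 [  0   0   0   0  -1  -9 -30 -44 -36 -14  -4  -5  -3  -1   1  -1  -3  -3   0   0  -1   0   0  -1   0   1   1]
 [  1   1  -1   1   0  -6 -20 -28 -21  -9  -1  -2  -2   1   0  -2  -4  -3  -1   2   2   0   0  -1   1   0   0]
 [  0  -1   0   0   2   3  -2  -4  -3   1   3   1  -1  -2  -1   0   1   0   1   0   2   1  -1   0  -1   0   0]
 [  0   0   0   0   4   5   4   3   3   2   0  -1  -3   0   4   8   8   4   1   1   0   2   1   1   1   0   0]
 [  0   0   0   0   3   5   7   4   1  -1  -2   0   2   5  10  18
[... 4079 characters left out ...]
   4  -2  -2]
 [ -2  -2  -2  -3  -1  -1   0   2   0   1  -2  -2  -2  -2   1   0   0  -1   1  -1  -2  -4   0  -1]
 [  1  -1  -1   0  -2   0   1   1  -1   0  -2  -3  -2  -2   2   0   2  -1   0  -1   0  -2  -1   0]]
2 line mid [292.8 180. ] [(0.001, 0.024, [284.4, 174.5], [278.4, 250.4]), (0.004, 0.023, [285.0, 174.9], [279.2, 249.5])]
3 line mid [291.3 181.1] [(0.001, 0.024, [281.5, 176.6], [278.7, 251.6]), (0.004, 0.023, [282.2, 176.9], [279.5, 250.6])]
7 line mid [291.3 188. ] [(0.001, 0.024, [281.5, 189.9], [289.6, 257.3]), (0.004, 0.023, [282.2, 189.7], [289.9, 256.1])]
8 line mid [292.8 189. ] [(0.001, 0.024, [284.4, 191.8], [292.6, 257.8]), (0.004, 0.023, [285.0, 191.6], [292.8, 256.6])]
```

The pointer measures about 2.45 before and 7.5 after. The tool also travelled only ~4 mm between bottom contact and the upper stop, where 9 mm was expected. Both suggest the sleeve sits half a notch off, resting on the teeth. I'll regrip, lift, turn back half a notch and see whether it drops further.

```bash
python3 - <<'E'
from h import *
a=np.pi+5*np.pi/8
robot.reach(*gpose(a,.10))
pos,o=gpose(a,.003)
print(robot.move_straight(pos,vel=.1,ori=o,threshold=8)); state()
robot.move_gripper(0,f_grip=60); state()
for l in(.005,.0065,.008,.0095,.011,.0125,.014):
    pos,o=gpose(a,l); robot.move_straight(pos,vel=.01,ori=o); state()
    if F()[2]<-17: break
E
```

```text
False
phi 292.5 p [ 0.0001 -0.0005  0.0035] F [-0.7 -0.7 -0.4] tq [ 0.03  0.51 -0.02] op 0.0844 t 33.3583
phi 292.46 p [-0.0006  0.0009  0.0032] F [-1.8  6.7 11.4] tq [ 1.5   0.82 -0.16] op 0.0408 t 33.8417
phi 292.5 p [-0.0005  0.001   0.0044] F [-3.   1.6 -8.1] tq [0.47 1.15 0.  ] op 0.0405 t 34.1917
phi 292.49 p [-0.0005  0.0009  0.0061] F [-3.7  4.5 -9.7] tq [ 0.96  1.48 -0.04] op 0.0405 t 34.4917
phi 292.5 p [-0.0005  0.0009  0.0077] F [-4.7  5.7 -9.1] tq [ 1.22  1.71 -0.04] op 0.0407 t 34.7917
phi 292.52 p [-0.0004  0.0011  0.0082] F [ -5.   -2.1 -30.4] tq [-0.62  1.59  0.02] op 0.0401 t 35.0917
```

```bash
python3 - <<'E'
from h import *
a=np.pi+5*np.pi/8
for k in (3.75,7.5,11.25):
    pos,o=gpose(a-np.radians(k),.0083); robot.move_straight(pos,vel=.01,ori=o)
state()
for l in(.006,.0045,.003,.0015,0.,-.001,-.002,-.003):
    pos,o=gpose(a-np.radians(11.25),l); robot.move_straight(pos,vel=.015,ori=o); state()
    if F()[2]>4: break
E
```

```text
phi 281.31 p [-0.0006  0.0011  0.0079] F [ -5.4   5.3 -11.7] tq [ 1.39  1.81 -0.01] op 0.0403 t 35.8583
phi 281.34 p [-0.0005  0.0011  0.0057] F [-5.6  6.7 -8.9] tq [ 1.52  1.82 -0.01] op 0.0401 t 36.1583
phi 281.34 p [-0.0006  0.0011  0.0042] F [-6.   7.5 -8.4] tq [ 1.59  1.9  -0.02] op 0.04 t 36.4083
phi 281.35 p [-0.0005  0.0011  0.0027] F [-6.   8.  -6.9] tq [1.7  1.93 0.03] op 0.0402 t 36.6583
phi 281.36 p [-0.0005  0.0011  0.0013] F [-5.9  8.2 -7.2] tq [1.75 1.9  0.2 ] op 0.0403 t 36.9083
phi 281.39 p [-0.0005  0.0012 -0.0005] F [ -5.7   3.7 -15.9] tq [0.96 1.88 0.47] op 0.0406 t 37.1583
phi 281.39 p [-0.0006  0.0011 -0.0011] F [-5.9  8.3 -4. ] tq [1.87 1.92 0.52] op 0.0405 t 37.4083
phi 281.38 p [-0.0006  0.0011 -0.0014] F [-7.5 13.9 10.4] tq [3.2  1.98 0.6 ] op 0.0405 t 37.6583
```

It dropped the full 9 mm into a notch, so the half-notch guess was right. I'll release, clear the arm and verify.

```bash
python3 - <<'E'
from h import *
a=np.pi+5*np.pi/8-np.radians(11.25)
robot.move_gripper(.085); state()
pos,o=gpose(a,.12); robot.move_straight(pos,vel=.15,ori=o)
robot.reach([.42,-.35,.42],[0,1,0,0])
d=np.load("c.npz"); t=cam("top");s=cam("side")
Dt=t[0].astype(float).mean(2)-d["t0"].astype(float).mean(2); Ds=s[0].astype(float).mean(2)-d["s0"].astype(float).mean(2)
def cen(D,x0,y0,x1,y1,th):
    w=np.clip(D[y0:y1,x0:x1]-th,0,None); yy,xx=np.mgrid[y0:y1,x0:x1]; return ((w*xx).sum()/w.sum()).round(1),((w*yy).sum()/w.sum()).round(1),w.max()
print("ptr top",cen(Dt,276,184,289,198,12),"line",cen(-Dt,286,183,300,196,12),"ptr side",cen(Ds,284,252,297,262,15))
W=lambda X:np.array([pz[0],pz[1],.0])+Rh@X
ax=np.array([-.497,0,.868]);foot=np.array([-.02,0,.105])
Dn=lambda n:np.array([0,-1,0])*np.cos(n*np.pi/8)+np.array([.868,0,.497])*np.sin(n*np.pi/8)
top=foot+.044*ax
un=lambda px,o:((px-np.array(o)+.5-.04375)/.0875).astype(int)
f2=lambda i:cv2.resize(i,(400,400),interpolation=cv2.INTER_CUBIC)[:,:,::-1].copy()
for n in(6,7,8): print(n,*[proj(c,W(b+r*Dn(n)))[0].round(1) for c,b,r in((t,foot+.002*ax,.024),(t,top,.012),(s,foot+.002*ax,.024))])
cv2.imwrite("pics/z6.png",cv2.hconcat([f2(s[0][230:265,270:305]),f2(t[0][165:200,270:305])]))
D=np.abs(t[0].astype(int)-d["t0"]).max(2)
print("changed",[(x,y) for y in range(0,340,20) for x in range(0,480,20) if D[y:y+20,x:x+20].max()>40],robot.current_clock())
E
```

```text
phi 281.27 p [ 0.0003 -0.0005 -0.0017] F [ 0.6 -0.7  0.2] tq [ 0.01  0.56 -0.04] op 0.085 t 38.1667
ptr top (np.float64(280.2), np.float64(188.9), np.float64(39.0)) line (np.float64(290.9), np.float64(187.2), np.float64(22.0)) ptr side (np.float64(288.3), np.float64(255.2), np.float64(97.33333333333334))
6 [279.8 187. ] [290.4 186.5] [286.4 256.2]
7 [281.7 190. ] [291.3 188. ] [289.8 257.2]
8 [284.6 191.9] [292.8 189. ] [292.7 257.7]
changed [(280, 180)] 40.8
```

View pics/z6.png

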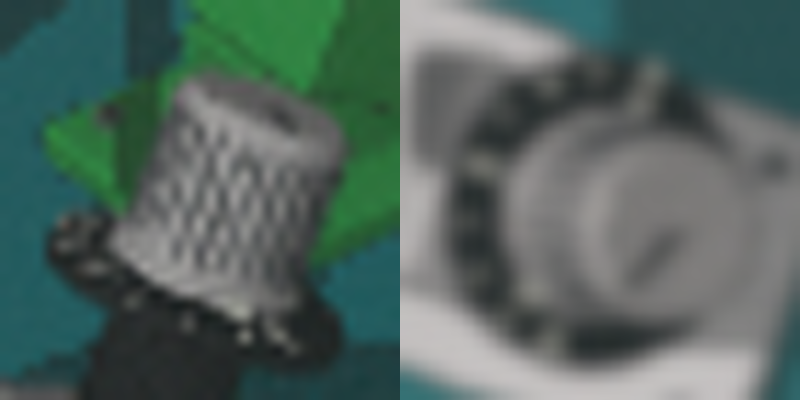

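The sleeve is fully down. Its pointer at (240,303) in the side crop sits at tick 7, (246,335), just before the long tick 8 at (285,338). In the part of the top view I compared, only the sleeve has changed since the lamp was moved, so I'm handing in.

```bash
python3 -c "
from plant import robot
print(robot.finish_job())"
```

```text
the job is handed in; nothing more can be done
None
```

I swung the lamp left until it hit its stop, then set the scale sleeve to 7, let it drop into the notch and released it; the job was handed in at about 41 s (no verdict came back), and the top view showed nothing else moved after the lamp swing.

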